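# Caliper-check the valve saddles and hang them on the rig's rail

### The job

Check each valve saddle on the table in the bench caliper and then hang it: one at a time, in the order blue, green, yellow, red (some may be missing), stand it on the caliper bed, let go of it, slide the jaw shut until both jaws press firmly on its two legs, keep up the pressure for a second, open the jaw again, and drape the saddle astride the square rail, upright and fully down. When all are hung, leave the caliper's jaws shut, and do not disturb the bottle, beaker and jar.

Things in the scene. Friction and masses are not known exactly. Their poses are not given: they have to be found in the camera images.
- saddle_blue: valve saddle, blue bridge: inverted U of two aluminium legs 8 mm thick, 44 wide, 36 tall, 28 mm apart inside, 44 mm over outsides; bridge 44 x 44 x 8 mm; on it a black valve body 18 x 18 mm, 34 tall, to hold it by. 78 mm tall, 0.2 kg. Origin: centre of its footprint at the feet; z up to the valve, x across the gap from leg to leg, y along the gap (along the rail when hung)
- saddle_green: valve saddle, green bridge: inverted U of two aluminium legs 8 mm thick, 44 wide, 36 tall, 28 mm apart inside, 44 mm over outsides; bridge 44 x 44 x 8 mm; on it a black valve body 18 x 18 mm, 34 tall, to hold it by. 78 mm tall, 0.2 kg. Origin: centre of its footprint at the feet; z up to the valve, x across the gap from leg to leg, y along the gap (along the rail when hung)
- saddle_yellow: valve saddle, yellow bridge: inverted U of two aluminium legs 8 mm thick, 44 wide, 36 tall, 28 mm apart inside, 44 mm over outsides; bridge 44 x 44 x 8 mm; on it a black valve body 18 x 18 mm, 34 tall, to hold it by. 78 mm tall, 0.2 kg. Origin: centre of its footprint at the feet; z up to the valve, x across the gap from leg to leg, y along the gap (along the rail when hung)
- saddle_red: valve saddle, red bridge: inverted U of two aluminium legs 8 mm thick, 44 wide, 36 tall, 28 mm apart inside, 44 mm over outsides; bridge 44 x 44 x 8 mm; on it a black valve body 18 x 18 mm, 34 tall, to hold it by. 78 mm tall, 0.2 kg. Origin: centre of its footprint at the feet; z up to the valve, x across the gap from leg to leg, y along the gap (along the rail when hung)
- caliper: bench caliper: dark steel bed 110 mm wide (x) and 235 mm long (y from -32 to 202 mm), 12 mm thick, with a fixed steel jaw (the anvil, caliper_c0) at its -y end and a sliding jaw that opens along its +y. Origin: on the table under the middle of the anvil's face. Its place and yaw vary; it does not move
- caliper_zero (a point): point on the bed's top face at the middle of the foot of the anvil's face; axes as the caliper's. The jaws are 40 mm wide (x) and stand 27 mm above the bed; a gauged saddle stands with its legs one behind the other along y, its centre 22 mm along +y from here
- jaw (a joint): opening between the jaws (fixed anvil and sliding steel jaw jaw_c0) in m: 0 shut, 0.085 fully open; it slides freely with about 1.5 N of friction and stays where it is left
- jaw_grip (a point): top of the red thumb post on the sliding jaw's carriage, 80 mm above the table; the post is 26 mm wide across the slide (x), 16 mm thick along it (y), and 44 mm tall above the carriage, whose top is 36 mm above the table; it stands 65 mm behind the sliding jaw's face
- rail_top (a point): middle of the top face of the stainless rack's square rail: 20 x 20 mm, 270 mm long along its own y axis, top face 120 mm above the table, x across the rail; it stands on posts at both ends, of the same thickness. Its place and yaw vary; a seated saddle's origin lies 36 mm below the rail's top face
- dropper_bottle: amber dropper bottle, 40 mm across, 85 mm tall, black cap; a bystander; origin at the middle of its underside
- beaker: glass beaker, 64 mm across, 80 mm tall; a bystander; origin at the middle of its underside
- sample_jar: clear jar with white lid, 56 mm across, 60 mm tall; a bystander; origin at the middle of its underside

How it is judged:
By the outcome, as a careful person would: the job done as asked, in the order asked, and still so for the second after the job is handed in, with the robot touching nothing.
Of saddle_blue, saddle_green, saddle_yellow, saddle_red only 2 to 3 are there at a start; the rules pass over those that are not, and their reading is None.
At some moment in a run one of saddle_blue, saddle_green, saddle_yellow, saddle_red may be knocked a few centimetres aside while the robot is not near it.
Once in a run the grip may slacken for a moment while it holds something.
It also fails if it takes over 210 s, if anything falls off the work surface, if the arm or the gripper's body presses on something with over 40 N, if the wrist force passes 120 N, or if a joint passes its speed limit or range.

### The arm

A 6-joint arm with a two-finger parallel gripper is mounted at the origin on the work surface. World frame = base frame: x ahead of the robot, y to its left, z up, the work surface at z = 0. Lengths are in mm, angles in rad, forces in N, time in s.
With the tool pointing down it reaches from about 300 to 775 mm from the base axis. Payload 14.6 kg.
Tool frame: the origin (TCP) lies at the very end of the fingers, on their centre line; the grasp point (between the pads) lies 19 mm behind it (ctrl.tcp_to_grasp is the distance from the TCP to the grasp point, in mm); z points along the fingers, y is the line along which they close (so a half turn about z gives the same grasp; the last joint's range is limited). The gripper opens to 85 mm and grips with 20 to 120 N. Pads are 22 mm wide; open, the fingers measure 114 mm over their backs; the gripper's body (76 mm by 85 mm) begins 54 mm behind the grasp point. The pads swing forward as they close: fully open they stand 13 mm farther back than shut.
Start: joints at [1.247, 0.3, 1.521, -0, 1.321, -0.067], TCP at [139.691, 531.955, 231.281] pointing down, gripper open.
Joint ranges: [-3.03, 3.03], [-0.79, 2.21], [0.23, 2.52], [-1.04, 4.18], [0, 3.07], [-2.55, 2.55]. Speed limits (rad/s): [2.22, 2.22, 2.57, 3.14, 3.14, 3.14].

### API

Orientations are given as [roll, pitch, yaw] about the fixed x, y, z axes, in that order (R = Rz(yaw) Ry(pitch) Rx(roll)).
In Python, from plant import ctrl, viewer gives the robot as it stands.
- The arm moves only by the tool send_rows, never from a script. Its argument "series" is a list that holds one entry, the list of rows, each a list of 7 numbers: the turn, a rotation vector about the world's x, y, z in rad, then the shift along the world's x, y, z in cm, then the opening, from 0 (shut) to 1 (fully open). In form: [[[wx, wy, wz, dx, dy, dz, claw], ...]]. A call has 1 to 20 rows; each row shifts and turns the commanded pose from where the row before left it; what a row does not reach is not made up. A row lasts 1/8 s, in which the tool goes at most 62.5 mm and 10.7 degrees, less where a joint would pass 70% of its speed; a pose out of reach is approached as far as the arm can. A call with a gripper value outside its range is refused whole. The fingers move at their own pace and stop on an object; "grip_force" is the grip in N (left out, the last holds). Time passes only in rows, so rows that do not move let the fingers close. It gives the time, the measured TCP pose, the force, the opening and the grip force at its end, in the units of the state.
- ctrl.read_state(): the state, without advancing time (a new reading comes with each control period).
- viewer.camera(name): name is "scene" or "top" or "wrist"; returns a dict with "frame" (400x640x3 uint8, red, green, blue), "K" (3x3 intrinsics, pixels), "world_from_camera" (4x4, takes a point from camera to world coordinates). Camera axes: x right, y up, looking along -z (the intrinsics and any distortion apply to the point x, -y, -z); pixel columns grow to the right and rows downward; lengths in mm; the calibration is good to about 2 mm. A picture is of the moment at which its call begins. There is no depth.
- ctrl.close_job(): hands the job in; it is judged then, once.
The state is a dict: "time_s": time; "qpos": joint angles; "joint_velocities": joint speeds; "tau": joint torques, N m; "tcp_pos": TCP position; "tool_rot": TCP orientation; "wrist_force": force on the tool from outside, world axes, zero at the start; "ft_torque": the same for the moment, N m; "grip_width": finger opening in mm; "finger_force": force on a finger pad.
Only numpy, scipy, OpenCV 4.12 (cv2) and the standard library are available. Lean on these libraries where they do the work, as an engineer would, in place of code of your own. Each camera call takes 0.05 s, during which the arm holds its last target. There are 200 camera calls.

## Working session

There is one attempt and no reset: what is moved stays moved. The work goes in short steps, Python scripts to look and compute and a tool call to move; the robot and the scene stay as the last step left them, time stands still between calls to the robot, and variables do not carry over. Pictures are saved under pics/ and viewed, at most 16 in all, crops included, and the job is handed in when it is done.

Besides the shell and the picture viewer there is one more tool, called after "Request:" in YAML: its name, and indented under it one key for each argument. send_rows: Moves the arm, as the interface text tells. Its arguments: {"type":"object","properties":{"series":{"type":"array","items":{"type":"array","items":{"type":"array","items":{"type":"number"}}}},"grip_force":{"type":"number"}},"required":["series"]}

```bash
ls; mkdir -p pics; python3 - <<'E'
from plant import ctrl, viewer
import cv2,json,numpy as np
s=ctrl.read_state(); print({k:np.round(v,3).tolist() for k,v in s.items()})
for n in("scene","top"):
    c=viewer.camera(n); cv2.imwrite(f"pics/{n}0.png",c["frame"][:,:,::-1]); print(n,np.round(c["K"],1).tolist(),np.round(c["world_from_camera"],3).tolist(),[k for k in c])
E
```

```text
pics
{'time_s': 0.0, 'qpos': [1.247, 0.301, 1.522, 0.0, 1.321, -0.067], 'joint_velocities': [-0.001, -0.001, 0.0, 0.001, 0.001, -0.0], 'tau': [0.0, -54.351, -36.179, -0.0, 0.004, 0.0], 'tcp_pos': [139.623, 531.739, 230.68], 'tool_rot': [-3.14, -0.0, 2.885], 'wrist_force': [0.082, -0.335, -0.364], 'ft_torque': [-0.012, -0.037, 0.008], 'finger_force': 0.0, 'grip_width': 84.959}
scene [[437.4, 0.0, 322.7], [0.0, 437.4, 194.9], [0.0, 0.0, 1.0]] [[0.613, -0.577, 0.539, 1309.793], [0.79, 0.431, -0.436, -619.786], [0.019, 0.694, 0.72, 1066.239], [0.0, 0.0, 0.0, 1.0]] ['frame', 'K', 'world_from_camera']
top [[381.2, 0.0, 319.3], [0.0, 381.2, 201.6], [0.0, 0.0, 1.0]] [[0.025, 0.994, -0.11, 464.623], [-0.999, 0.027, 0.019, -25.884], [0.022, 0.11, 0.994, 1000.091], [0.0, 0.0, 0.0, 1.0]] ['frame', 'K', 'world_from_camera']
```

View pics/scene0.png

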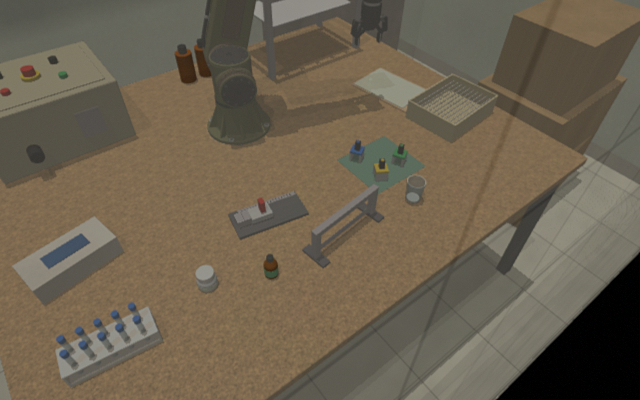

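View pics/top0.png

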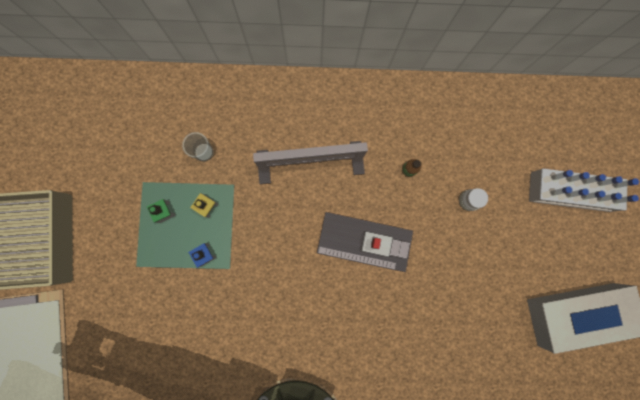

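Three saddles (no red): blue at top (200,255), green (158,210), yellow (203,205). The caliper runs (320–412, 215–270) with its red post at (377,243). The rail spans (256–367, 152), and the bottle, beaker and jar stand at (412,167), (200,147) and (475,199).

```bash
cat > h.py <<'E'
from plant import ctrl, viewer
import cv2, numpy as np
def cam(n): return viewer.camera(n)
def ray(c,p):
    T=np.array(c["world_from_camera"]);K=np.array(c["K"])
    d=np.linalg.inv(K)@[p[0],p[1],1.]; d=T[:3,:3]@[d[0],-d[1],-d[2]]
    return T[:3,3],d/np.linalg.norm(d)
def plane(c,p,z):
    o,d=ray(c,p); return o+d*(z-o[2])/d[2]
def proj(c,P):
    T=np.array(c["world_from_camera"]);q=T[:3,:3].T@(np.array(P)-T[:3,3]); q=np.array(c["K"])@[q[0],-q[1],-q[2]]
    return q[:2]/q[2]
def tri(obs):
    A=np.zeros((3,3));b=np.zeros(3)
    for c,p in obs:
        o,d=ray(c,p);M=np.eye(3)-np.outer(d,d);A+=M;b+=M@o
    X=np.linalg.solve(A,b); return X,[np.linalg.norm(proj(c,X)-p) for c,p in obs]
HSV={'blue':((100,120,60),(125,255,255)),'green':((50,150,50),(80,255,255)),'yellow':((20,130,90),(33,255,255)),'red':((170,120,60),(180,255,255)),'red2':((0,150,60),(6,255,255))}
def blobs(f,col,amin=15):
    m=cv2.inRange(cv2.cvtColor(f,cv2.COLOR_RGB2HSV),*[np.array(v) for v in HSV[col]])
    n,l,st,ce=cv2.connectedComponentsWithStats(m)
    return [(st[i],ce[i],(l==i).astype(np.uint8)) for i in range(1,n) if st[i][4]>=amin]
def save(name,f,box=None,s=1):
    if box: f=f[box[1]:box[3],box[0]:box[2]]
    cv2.imwrite(f"pics/{name}.png",cv2.resize(f,None,fx=s,fy=s,interpolation=cv2.INTER_CUBIC)[:,:,::-1])
E
python3 - <<'E'
from h import *
t=cam("top");s=cam("scene");w=cam("wrist")
cs=[]
a=cv2.resize(t["frame"][125:285,130:430],None,fx=2.6,fy=2.6,interpolation=cv2.INTER_CUBIC)
save("topc",a)
save("wrist0",w["frame"])
print(np.round(w["K"],1).tolist(),np.round(w["world_from_camera"],3).tolist())
for n,c in(("top",t),("scene",s)):
    print(n,"tcp",proj(c,ctrl.read_state()["tcp_pos"]).round(0))
    for k in HSV:
        for st,ce,_ in blobs(c["frame"],k):print(n,k,st.tolist(),ce.round(1).tolist(),plane(c,ce,44).round(0)[:2].tolist())
E
```

```text
[[303.4, 0.0, 319.0], [0.0, 303.4, 203.1], [0.0, 0.0, 1.0]] [[0.255, -0.929, -0.267, 71.415], [0.967, 0.245, 0.071, 550.767], [-0.001, -0.277, 0.961, 373.637], [0.0, 0.0, 0.0, 1.0]]
top tcp [ 10. 410.]
top blue [567, 171, 5, 5, 21] [569.0, 173.0] [662.0, -687.0]
top blue [583, 173, 5, 5, 19] [585.4, 175.2] [658.0, -730.0]
top blue [600, 175, 5, 5, 19] [602.0, 177.2] [654.0, -773.0]
top blue [616, 177, 5, 5, 19] [618.3, 179.4] [649.0, -815.0]
top blue [632, 180, 6, 4, 19] [634.6, 181.5] [645.0, -858.0]
top blue [566, 188, 5, 4, 19] [568.1, 189.4] [619.0, -683.0]
top blue [583, 190, 5, 4, 18] [584.8, 191.5] [615.0, -726.0]
top blue [599, 192, 5, 5, 19] [601.2, 193.6] [611.0, -769.0]
top blue [615, 194, 6, 5, 24] [617.7, 195.9] [606.0, -811.0]
top blue [632, 196, 6, 5, 21] [634.2, 197.7] [603.0, -854.0]
top blue [189, 244, 23, 23, 236] [200.8, 254.8] [431.0, 245.0]
top blue [572, 307, 49, 26, 857] [595.8, 319.3] [296.0, -737.0]
top yellow [192, 195, 22, 21, 222] [203.3, 205.0] [554.0, 246.0]
top red2 [373, 239, 7, 9, 51] [375.8, 242.9] [471.0, -188.0]
scene tcp [367.  46.]
scene yellow [21, 71, 18, 9, 52] [29.5, 75.9] [-770.0, -574.0]
scene yellow [374, 163, 14, 10, 70] [380.6, 168.4] [563.0, 238.0]
scene red2 [21, 66, 11, 4, 29] [26.1, 67.6] [-852.0, -569.0]
```

View pics/topc.png

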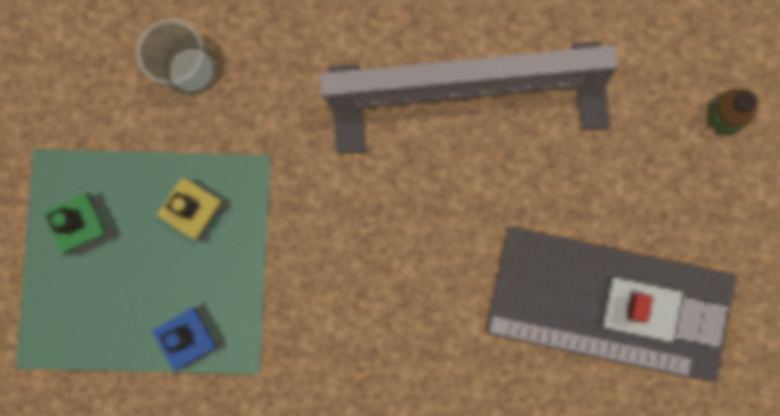

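View pics/wrist0.png

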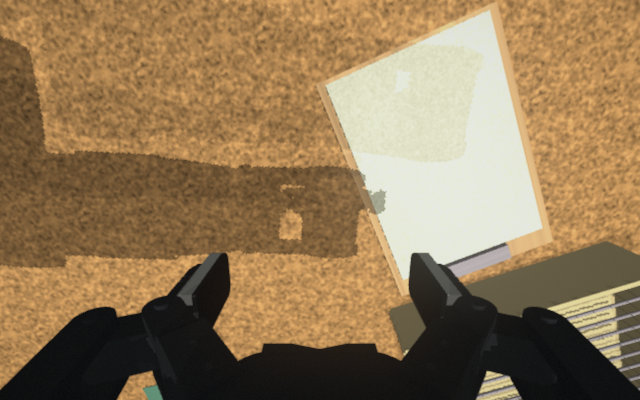

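Request:
send_rows:
  series:
    - [[0,0,0,2.7,-5.4,0.5,1],[0,0,0,2.7,-5.4,0.5,1],[0,0,0,2.7,-5.4,0.5,1],[0,0,0,2.7,-5.4,0.5,1],[0,0,0,2.7,-5.4,0.5,1],[0,0,0,2.7,-5.4,0.5,1],[0,0,0,2.7,-5.4,0.5,1],[0,0,0,2.7,-5.4,0.5,1],[0,0,0,2.7,-5.4,0.5,1],[0,0,0,2.7,-5.4,0.5,1],[0,0,0,2.7,-5.4,0.5,1],[0,0,0,2.7,-5.4,0.5,1],[0,0,0,0,0,0,1],[0,0,0,0,0,0,1]]

```text
time_s: 2.0
tcp_pos: [463.4, -115.8, 291.0]
tool_rot: [3.141, -0.001, 2.884]
wrist_force: [0.4, -0.0, -0.1]
grip_width: 85.2
finger_force: 0.0
```

```bash
python3 - <<'E'
from h import *
w=cam("wrist"); save("w1",w["frame"],None,1.25); np.save("w1.npy",w,allow_pickle=True)
for k in HSV:
    for st,ce,_ in blobs(w["frame"],k,40):print(k,st.tolist(),ce.round(1).tolist(),plane(w,ce,80).round(0)[:2].tolist())
E
```

```text
blue [576, 40, 48, 56, 1200] [599.4, 68.6] [425.0, 207.0]
blue [630, 57, 10, 13, 110] [635.0, 63.4] [429.0, 244.0]
yellow [581, 148, 52, 41, 1003] [603.4, 167.5] [537.0, 211.0]
yellow [630, 169, 10, 11, 93] [634.7, 173.8] [554.0, 246.0]
red2 [257, 180, 18, 27, 395] [265.8, 193.3] [465.0, -182.0]
```

View pics/w1.png

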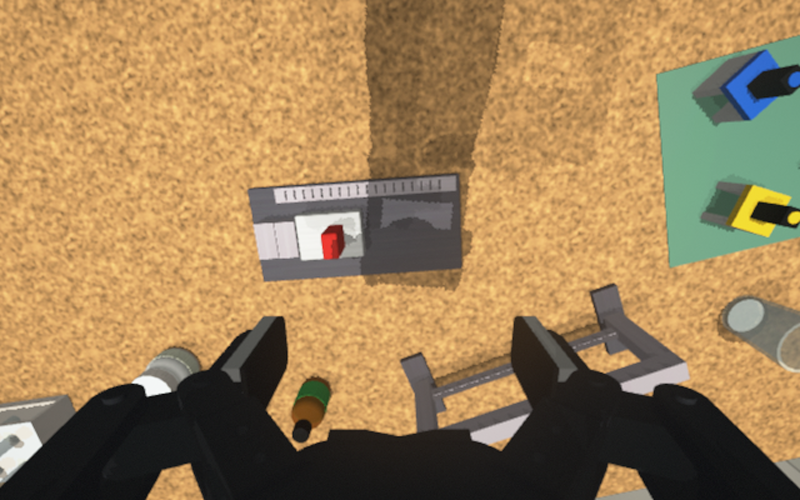

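The wrist view shows the caliper with its jaw shut: anvil at left (254–275), jaw next to it, red post at (332,242). The rail is half hidden behind the fingers at bottom centre. I'll move further out to see both from a second place.

Request:
send_rows:
  series:
    - [[0,0,0,5.2,1.3,0,1],[0,0,0,5.2,1.3,0,1],[0,0,0,5.2,1.4,0,1],[0,0,0,0,0,0,1],[0,0,0,0,0,0,1]]

```text
time_s: 2.68
tcp_pos: [619.1, -75.1, 291.4]
tool_rot: [-3.142, -0.0, 2.886]
wrist_force: [-0.4, -0.3, 0.0]
grip_width: 85.6
finger_force: 0.0
```

```bash
python3 - <<'E'
from h import *
w=cam("wrist"); save("w2",w["frame"],None,1.25); np.save("w2.npy",w,allow_pickle=True)
for n in("w1","w2"):
    c=np.load(n+".npy",allow_pickle=True).item(); hsv=cv2.cvtColor(c["frame"],cv2.COLOR_RGB2HSV)
    for k in ("blue","yellow","green","red2"):
        for st,ce,_ in blobs(c["frame"],k,40):print(n,k,st.tolist(),ce.round(1).tolist(),plane(c,ce,80).round(0)[:2].tolist())
    m=cv2.morphologyEx((hsv[:,:,1]<75).astype(np.uint8),cv2.MORPH_OPEN,np.ones((3,3)))
    for q in cv2.findContours(m,cv2.RETR_EXTERNAL,cv2.CHAIN_APPROX_NONE)[0]:
        if cv2.contourArea(q)>1500:
            a=cv2.approxPolyDP(cv2.convexHull(q),4,True)[:,0]; print(n,cv2.contourArea(q),a.tolist(),[plane(c,p,12)[:2].round(0).tolist() for p in a] if len(a)<8 else '')
E
```

```text
w1 blue [576, 40, 48, 56, 1200] [599.4, 68.6] [425.0, 207.0]
w1 blue [630, 57, 10, 13, 110] [635.0, 63.4] [429.0, 244.0]
w1 yellow [581, 148, 52, 41, 1003] [603.4, 167.5] [537.0, 211.0]
w1 yellow [630, 169, 10, 11, 93] [634.7, 173.8] [554.0, 246.0]
w1 red2 [257, 180, 18, 27, 395] [265.8, 193.3] [465.0, -182.0]
w1 2187.5 [[581, 245], [601, 237], [638, 249], [639, 297], [582, 263]] [[677.0, 237.0], [671.0, 266.0], [705.0, 320.0], [792.0, 323.0], [708.0, 237.0]]
w1 53268.0 [[639, 366], [639, 399], [0, 399], [0, 323], [211, 253], [492, 228]] [[932.0, 327.0], [1007.0, 329.0], [718.0, -768.0], [576.0, -683.0], [547.0, -307.0], [615.0, 110.0]]
w1 12154.5 [[366, 139], [368, 213], [211, 224], [199, 151]] [[441.0, -43.0], [545.0, -63.0], [503.0, -290.0], [398.0, -269.0]]
w2 yellow [543, 24, 48, 52, 1210] [565.2, 51.6] [554.0, 213.0]
w2 yellow [593, 37, 13, 13, 139] [599.0, 43.1] [554.0, 248.0]
w2 green [181, 222, 25, 24, 209] [195.1, 229.6] [643.0, -240.0]
w2 red2 [176, 59, 30, 28, 653] [190.8, 72.8] [473.0, -179.0]
w2 43728.5 [[0, 391], [75, 317], [211, 253], [639, 292], [639, 399], [0, 399]] [[859.0, -719.0], [754.0, -519.0], [703.0, -266.0], [938.0, 365.0], [1163.0, 371.0], [875.0, -728.0]]
w2 2368.0 [[91, 205], [92, 218], [86, 225], [51, 239], [32, 236], [22, 224], [28, 206], [73, 192]] 
w2 3694.0 [[639, 153], [638, 177], [611, 196], [557, 178], [546, 166], [548, 155], [567, 144], [626, 144]] 
w2 10041.5 [[501, 172], [504, 188], [277, 272], [267, 260], [267, 204], [451, 133]] [[689.0, 172.0], [714.0, 174.0], [759.0, -178.0], [736.0, -187.0], [651.0, -161.0], [618.0, 111.0]]
w2 16261.5 [[308, 24], [314, 114], [143, 126], [126, 73], [124, 38]] [[442.0, -42.0], [547.0, -62.0], [503.0, -290.0], [436.0, -284.0], [398.0, -269.0]]
```

View pics/w2.png

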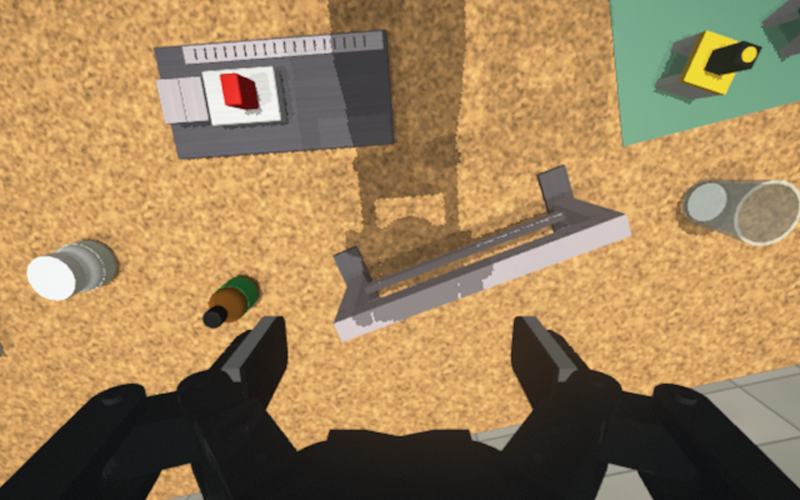

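```bash
python3 - <<'E'
from h import *
w1,w2=[np.load(n+".npy",allow_pickle=True).item() for n in("w1","w2")]
t=cam("top")
hsv=cv2.cvtColor(t["frame"],cv2.COLOR_RGB2HSV)
R=np.array([(268,258),(501.6,170.4),(504,188.8),(276,272.8)])
T=np.array([(322,75),(614,46),(617,68),(325,97)])/2.6+[130,125]
T=T[[1,0,3,2]] # w2 left end is -y = top right
P=np.array([plane(w2,p,120) for p in R]); print(P.round(1).tolist(),"mid",P.mean(0).round(1))
T2=np.array([T[0],T[1],T[1],T[0]])
Q=np.array([plane(t,p,120) for p in T]);print(Q.round(1).tolist(),"mid",Q.mean(0).round(1))
d=(P[1]-P[0])+(P[2]-P[3]);print("dir",d/np.linalg.norm(d),np.linalg.norm(d)/2)
d=(Q[1]-Q[0])+(Q[2]-Q[3]);print("dir",d/np.linalg.norm(d),np.linalg.norm(d)/2)
# heights: tri of mid
print(tri([(w2,R.mean(0)),(t,T.mean(0))]))
# red post: bright top face, w1,w2
for c,box in((w1,(250,175,285,212)),(w2,(170,52,212,92))):
    f=c["frame"][box[1]:box[3],box[0]:box[2]];h=cv2.cvtColor(f,cv2.COLOR_RGB2HSV)
    m=((h[:,:,0]<8)|(h[:,:,0]>172))&(h[:,:,1]>140);v=h[:,:,2][m];th=cv2.threshold(v.reshape(-1,1),0,255,cv2.THRESH_OTSU)[0]
    for mm in(m&(h[:,:,2]>th),m&(h[:,:,2]<=th)):
        r=cv2.minAreaRect(np.argwhere(mm)[:,::-1].astype(np.float32));ce=np.array(r[0])+box[:2]
        print(th,mm.sum(),ce.round(1),np.round(r[1],1),plane(c,ce,80).round(1))
# saddles caps
for n in("yellow","blue"):
  for c,nm in((w1,"w1"),(w2,"w2"),(t,"t")):
    for st,ce,_ in blobs(c["frame"],n,8):
        if st[4]<300: 
            p=plane(c,ce,78); 
            if abs(p[1]-240)<60:print(n,nm,ce.round(1),p.round(0))
y1=[ce for st,ce,_ in blobs(w1["frame"],"yellow",60) if st[4]<200][0];y2=[ce for st,ce,_ in blobs(w2["frame"],"yellow",60) if st[4]<200][0]
print("yellow cap",tri([(w1,y1),(w2,y2)]))
E
```

```text
[[686.4, -152.0, 120.0], [652.3, 114.1, 120.0], [672.8, 114.7, 120.0], [706.6, -148.7, 120.0]] mid [679.5 -18.  120. ]
[[705.7, -150.3, 120.0], [670.9, 113.7, 120.0], [650.8, 110.1, 120.0], [685.3, -153.2, 120.0]] mid [678.2 -19.9 120. ]
dir [-1.27258028e-01  9.91869646e-01  1.06482182e-16] 266.9151684473505
dir [-0.13051353  0.99144653  0.        ] 265.9552575107376
(array([670.73390249, -17.58792184, 143.72792314]), [np.float64(2.3850989678840033), np.float64(1.0560895958849315)])
165.0 170 [262.5 197. ] [20. 11.] [ 468.7 -186.9   80. ]
165.0 230 [266.7 193.2] [25.9 15.6] [ 465.5 -180.7   80. ]
156.0 331 [184.6  71.2] [25.9 13.2] [ 469.3 -185.2   80. ]
156.0 326 [197.1  74.4] [20.9 25. ] [ 475.8 -173.2   80. ]
yellow w1 [634.7 173.8] [555. 248.  78.]
yellow w2 [599.   43.1] [554. 249.  78.]
yellow t [203.2 205. ] [551. 237.  78.]
blue w1 [635.   63.4] [430. 246.  78.]
blue t [200.8 254.8] [432. 236.  78.]
yellow cap (array([554.53146827, 248.42665805,  78.50727424]), [np.float64(0.48061795048455236), np.float64(0.5403503489920821)])
```

Request:
send_rows:
  series:
    - [[0,0,0.023,-5.0,-3.7,0,1],[0,0,0.023,-5.0,-3.7,0,1],[0,0,0.023,-5.0,-3.7,0,0.7],[0,0,0,0,0,-5.0,0.7],[0,0,0,0,0,-6.0,0.7],[0,0,0,0,0,-6.0,0.7],[0,0,0,0,0,-5.0,0.7],[0,0,0,0,0,-2.3,0.7],[0,0,0,0,0,0,0.7],[0,0,0,0,0,0,0],[0,0,0,0,0,0,0],[0,0,0,0,0,0,0],[0,0,0,0,0,0,0],[0,0,0,0,0,0,0]]
  grip_force: 40

```text
time_s: 4.53
tcp_pos: [470.2, -187.3, 49.6]
tool_rot: [-3.141, 0.002, 2.954]
wrist_force: [-3.2, 0.6, 9.4]
grip_width: 15.3
finger_force: 39.8
```

Request:
send_rows:
  series:
    - [[0,0,0,0.39,2.05,0,0],[0,0,0,0.39,2.05,0,0],[0,0,0,0.39,2.05,0,0],[0,0,0,0.39,2.05,0,0],[0,0,0,0,0,0,0],[0,0,0,0,0,0,0]]

```text
time_s: 5.28
tcp_pos: [485.7, -104.8, 49.6]
tool_rot: [3.141, 0.001, 2.954]
wrist_force: [-5.0, 1.8, 11.9]
grip_width: 15.5
finger_force: 43.0
```

Request:
send_rows:
  series:
    - [[0,0,0,0,0,0,0.6],[0,0,0,0,0,0,0.6],[0,0,0,0,0,4.0,0.6],[0,0,0,0,0,6.0,0.8],[0,0,0,-0.2,4.0,4.5,1],[0,0,0,-0.3,5.0,3.5,1],[0,0,0,-0.3,6.2,0,1],[0,0,0,-0.3,6.2,0,1],[0,0,0,-0.3,6.2,0,1],[0,0,0,0,6.2,0,1],[0,0,0,0,0,0,1],[0,0,0,0,0,0,1]]

```text
time_s: 6.78
tcp_pos: [471.2, 232.7, 228.1]
tool_rot: [-3.141, -0.0, 2.954]
wrist_force: [-0.1, -0.7, -0.2]
grip_width: 85.4
finger_force: 0.0
```

```bash
cat >> h.py <<'E'
def saddle(c,col,P=None):
    """cap (z78) centre and bridge (z44) rect from one wrist image"""
    out=[]
    for st,ce,m in blobs(c["frame"],col,30):
        cnt=max(cv2.findContours(m,cv2.RETR_EXTERNAL,cv2.CHAIN_APPROX_NONE)[0],key=cv2.contourArea)
        W=np.array([plane(c,p,44)[:2] for p in cnt[:,0]],np.float32)
        r=cv2.minAreaRect(W)
        out.append((int(st[4]),ce.round(1).tolist(),"cap78",plane(c,ce,78)[:2].round(1).tolist(),"rect44",np.round(r[0],1).tolist(),np.round(r[1],1).tolist(),round(r[2],1)))
    return out
E
python3 - <<'E'
from h import *
w=cam("wrist"); save("w3",w["frame"],None,1.25); np.save("w3.npy",w,allow_pickle=True)
for k in("blue","yellow","green"):
    for o in saddle(w,k):print(k,o)
s=ctrl.read_state();print(s["tcp_pos"],s["tool_rot"])
E
```

```text
blue (1388, [323.5, 141.1], 'cap78', [425.3, 246.5], 'rect44', [429.3, 246.4], [44.0, 44.3], 31.9)
blue (139, [324.1, 145.3], 'cap78', [429.2, 246.3], 'rect44', [432.4, 246.4], [12.7, 13.4], 34.2)
yellow (1060, [344.4, 245.5], 'cap78', [535.0, 248.3], 'rect44', [553.3, 248.3], [45.2, 46.9], 59.1)
green (933, [434.2, 215.5], 'cap78', [519.4, 343.3], 'rect44', [536.4, 356.9], [44.5, 43.3], 27.6)
green (97, [449.8, 229.5], 'cap78', [537.6, 357.9], 'rect44', [553.1, 370.7], [12.6, 11.9], 36.0)
green (214, [4.5, 373.1], 'cap78', [622.3, -179.0], 'rect44', [650.8, -228.4], [14.2, 43.2], 63.0)
[471.37747553 232.15659521 228.22331058] [-3.14132668e+00 -9.01775637e-05  2.95313255e+00]
```

View pics/w3.png

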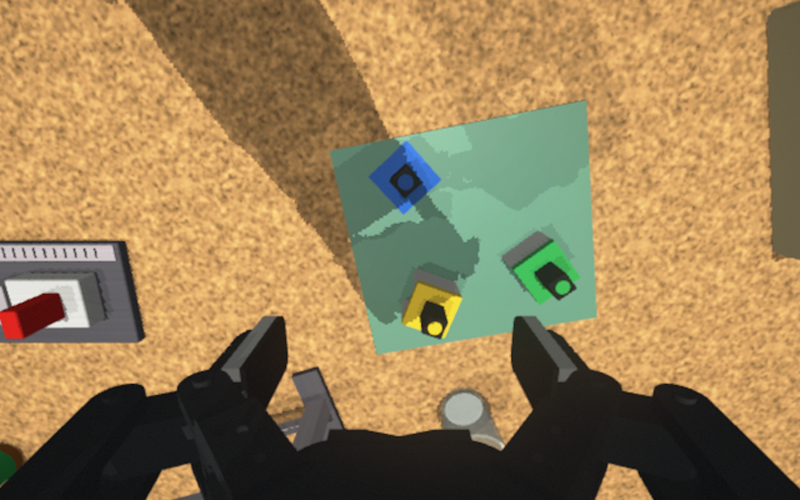

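Blue is seen straight from above at (405,178), yellow at (432,310) and green at (545,272). I need the leg direction of each, so I'll make an enlarged mosaic from several views.

```bash
python3 - <<'E'
from h import *
L=[np.load(n+".npy",allow_pickle=True).item()["frame"] for n in("w1","w3","w3")]
sc=cam("scene"); 
fr=[(L[0],(550,35,630,105)),(L[1],(310,205,390,275)),(L[1],(390,175,470,245)),(sc["frame"],(335,130,415,200))]
t=[cv2.convertScaleAbs(cv2.resize(f[b[1]:b[3],b[0]:b[2]],(400,300),interpolation=cv2.INTER_CUBIC),alpha=1.3,beta=20) for f,b in fr]
save("legs",np.vstack([np.hstack(t[:2]),np.hstack(t[2:])]))
E
```

```text
(no output)
```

View pics/legs.png

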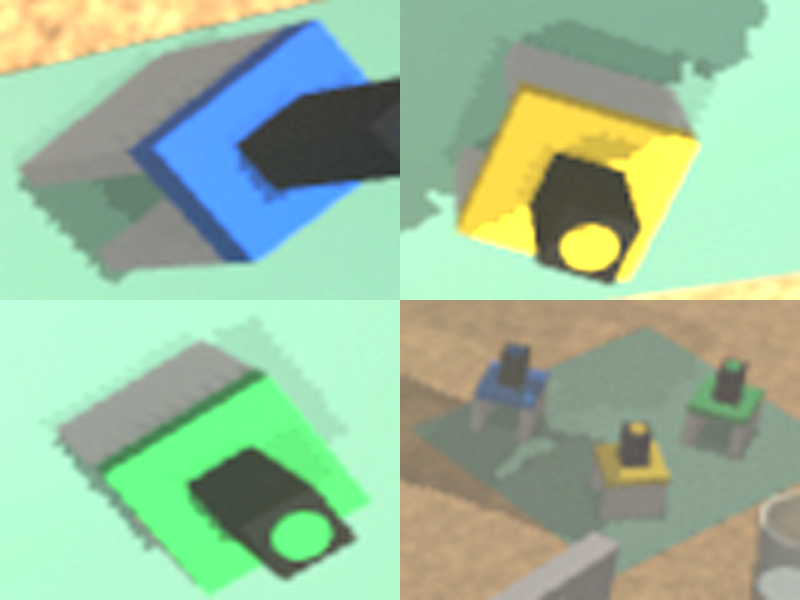

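Blue's legs lie along world angle 32°, yellow's along −31° and green's along 29°. Next is the blue grasp.

Request:
send_rows:
  series:
    - [[0,0,-0.165,-0.84,0.28,-2.0,0.6],[0,0,-0.165,-0.84,0.28,-2.0,0.6],[0,0,-0.165,-0.84,0.28,-2.0,0.6],[0,0,-0.165,-0.84,0.28,-2.0,0.6],[0,0,-0.165,-0.84,0.3,-2.0,0.6],[0,0,0,0,0,-4.0,0.6],[0,0,0,0,0,-3.0,0.6],[0,0,0,0,0,-1.0,0.6],[0,0,0,0,0,0,0.6],[0,0,0,0,0,0,0],[0,0,0,0,0,0,0],[0,0,0,0,0,0,0],[0,0,0,0,0,0,0]]
  grip_force: 60

```text
time_s: 8.5
tcp_pos: [429.7, 247.3, 49.2]
tool_rot: [3.14, 0.0, 2.129]
wrist_force: [-2.5, -1.7, 8.4]
grip_width: 17.0
finger_force: 59.8
```

Request:
send_rows:
  series:
    - [[0,0,0,0,0,2.0,0],[0,0,0,0,0,4.0,0],[0,0,0.082,0.2,-3.0,4.0,0],[0,0,0.082,0.3,-5.0,0,0],[0,0,0.082,0.4,-5.0,0,0],[0,0,0.082,0.4,-5.0,0,0],[0,0,0.082,0.4,-5.0,0,0],[0,0,0.082,0.3,-5.0,0,0],[0,0,0.082,0.3,-5.0,0,0],[0,0,0.082,0.3,-5.0,0,0],[0,0,0.084,0.3,-5.0,0,0],[0,0,0.084,0.2,-4.1,0,0],[0,0,0,0,0,0,0],[0,0,0,0,0,0,0]]

```text
time_s: 10.25
tcp_pos: [460.1, -223.4, 148.2]
tool_rot: [3.141, -0.0, 2.952]
wrist_force: [0.9, 0.6, -2.3]
grip_width: 16.6
finger_force: 59.2
```

Request:
send_rows:
  series:
    - [[0,0,0,0.1,0,-3.0,0],[0,0,0,0,0,-3.0,0],[0,0,0,0,0,-1.6,0],[0,0,0,0,0,-0.6,0],[0,0,0,0,0,-0.3,0],[0,0,0,0,0,0,0]]

```text
time_s: 11.0
tcp_pos: [461.6, -223.9, 63.9]
tool_rot: [-3.141, 0.001, 2.953]
wrist_force: [0.0, -0.5, -1.8]
grip_width: 17.3
finger_force: 59.2
```

Request:
send_rows:
  series:
    - [[0,0,0,0,0,-0.15,0],[0,0,0,0,0,-0.1,0],[0,0,0,0,0,0,0]]

```text
time_s: 11.38
tcp_pos: [461.5, -224.1, 61.3]
tool_rot: [-3.141, 0.001, 2.953]
wrist_force: [-0.9, 0.2, 4.2]
grip_width: 16.8
finger_force: 62.9
```

Request:
send_rows:
  series:
    - [[0,0,0,0,0,0,0.5],[0,0,0,0,0,0,0.5],[0,0,0,0,0,3.0,0.5],[0,0,0,0,0,5.0,0.6],[0,0,0,0.8,4.0,3.0,0.6],[0,0,0,1.0,5.0,0,0.6],[0,0,0,0.6,3.0,0,0.6],[0,0,0,0,0,0,0.6],[0,0,0,0,0,0,0.6]]

```text
time_s: 12.5
tcp_pos: [485.2, -104.2, 170.7]
tool_rot: [-3.141, -0.0, 2.953]
wrist_force: [-0.5, 1.0, -0.1]
grip_width: 51.5
finger_force: 0.0
```

```bash
python3 - <<'E'
from h import *
w=cam("wrist"); save("w4",w["frame"],None,1.25); np.save("w4.npy",w,allow_pickle=True)
Z=np.array([456.3,-249.7]);u=np.array([.187,.982]);v=np.array([.982,-.187])
for k in("blue","red2","red"):
    for o in saddle(w,k):
        p=plane(w,o[1],90)[:2]; r=plane(w,o[1],80)[:2]
        print(k,o[0],o[1],"z90",p.round(1),"cal xy",((p-Z)@v).round(1),((p-Z)@u).round(1),"z80",r.round(1))
b=max(blobs(w["frame"],"blue",100),key=lambda a:a[0][4])
cnt=cv2.findContours(b[2],cv2.RETR_EXTERNAL,cv2.CHAIN_APPROX_NONE)[0][0]
W=np.array([plane(w,p,56)[:2] for p in cnt[:,0]],np.float32);r=cv2.minAreaRect(W);print(r,"cal",(np.array(r[0])-Z)@v,(np.array(r[0])-Z)@u)
E
```

```text
blue 1760 [186.2, 195.0] z90 [ 453.7 -200.3] cal xy -11.8 48.1 z80 [ 455.4 -205.2]
blue 221 [160.2, 211.6] z90 [ 462.6 -224.1] cal xy 1.4 26.3 z80 [ 464.7 -230.1]
red2 707 [318.5, 200.9] z90 [ 477.3 -102.3] cal xy -7.0 148.6 z80 [ 480.  -102.9]
((462.28778076171875, -221.99795532226562), (46.32478713989258, 44.65763473510742), 79.13214874267578) cal 0.6997183532714756 28.323122875976548
```

View pics/w4.png

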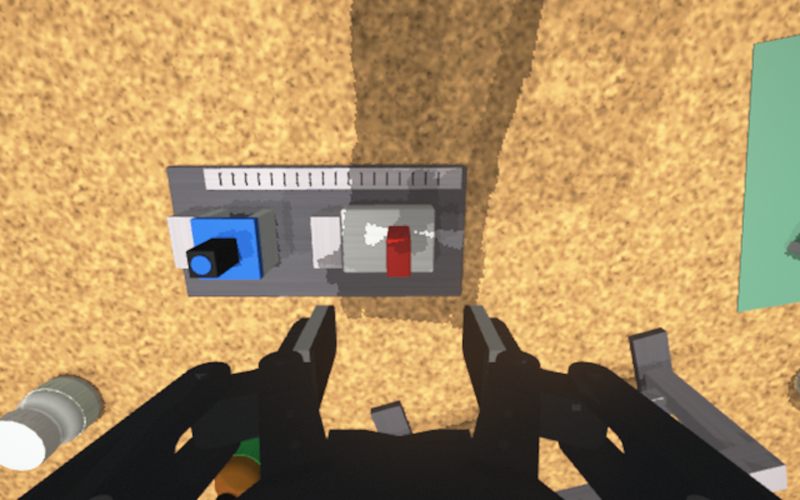

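Request:
send_rows:
  series:
    - [[0,0,0,0,0,-4.0,0.6],[0,0,0,0,0,-5.0,0.6],[0,0,0,0,0,-2.6,0.6],[0,0,0,0,0,-0.5,0.6],[0,0,0,0,0,0,0],[0,0,0,0,0,0,0],[0,0,0,0,0,0,0],[0,0,0,-0.28,-1.47,0,0],[0,0,0,-0.28,-1.47,0,0],[0,0,0,-0.09,-0.49,0,0],[0,0,0,-0.04,-0.2,0,0],[0,0,0,0,0,0,0]]

```text
time_s: 14.05
tcp_pos: [479.1, -140.6, 51.1]
tool_rot: [-3.141, 0.002, 2.953]
wrist_force: [-0.7, -1.7, 7.9]
grip_width: 15.2
finger_force: 59.1
```

Request:
send_rows:
  series:
    - [[0,0,0,-0.02,-0.1,0,0],[0,0,0,-0.02,-0.1,0,0],[0,0,0,-0.02,-0.1,0,0],[0,0,0,-0.02,-0.1,0,0],[0,0,0,0,0,0,0]]

```text
time_s: 14.68
tcp_pos: [478.4, -144.2, 51.2]
tool_rot: [-3.142, 0.003, 2.953]
wrist_force: [-0.1, 2.8, 5.8]
grip_width: 15.5
finger_force: 59.2
```

Request:
send_rows:
  series:
    - [[0,0,0,-0.02,-0.1,0,0],[0,0,0,-0.02,-0.1,0,0],[0,0,0,0,0,0,0]]

```text
time_s: 15.05
tcp_pos: [478.4, -144.3, 51.2]
tool_rot: [3.139, 0.002, 2.953]
wrist_force: [5.0, 22.5, 10.0]
grip_width: 15.2
finger_force: 59.9
```

Request:
send_rows:
  series:
    - [[0,0,0,-0.01,-0.05,0,0],[0,0,0,0,0,0,0],[0,0,0,0,0,0,0],[0,0,0,0,0,0,0],[0,0,0,0,0,0,0],[0,0,0,0,0,0,0],[0,0,0,0,0,0,0],[0,0,0,0,0,0,0],[0,0,0,0,0,0,0],[0,0,0,0,0,0,0],[0,0,0,0,0,0,0],[0,0,0,0,0,0,0]]

```text
time_s: 16.55
tcp_pos: [478.4, -144.3, 51.2]
tool_rot: [3.138, 0.002, 2.953]
wrist_force: [6.5, 26.0, 9.9]
grip_width: 15.1
finger_force: 59.9
```

Request:
send_rows:
  series:
    - [[0,0,0,0.13,0.67,0,0],[0,0,0,0.28,1.47,0,0],[0,0,0,0.26,1.37,0,0],[0,0,0,0.1,0.57,0,0],[0,0,0,0,0,0,0],[0,0,0,0,0,0,0.5],[0,0,0,0,0,0,0.5],[0,0,0,0,0,4.0,0.5],[0,0,0,0,0,6.0,0.6],[0,0,0,-0.82,-4.15,0,0.6],[0,0,0,-0.82,-4.15,0,0.6],[0,0,0,-0.81,-4.15,0,0.6],[0,0,0,0,0,0,0.6],[0,0,0,0,0,0,0.6]]

```text
time_s: 18.3
tcp_pos: [460.2, -230.0, 149.7]
tool_rot: [3.141, -0.0, 2.952]
wrist_force: [-0.9, 0.1, 0.4]
grip_width: 51.3
finger_force: 0.0
```

```bash
cat >> h.py <<'E'
def onbed(w,col):
    Z=np.array([456.3,-249.7]);u=np.array([.187,.982]);v=np.array([.982,-.187])
    b=max(blobs(w["frame"],col,100),key=lambda a:a[0][4])
    cnt=max(cv2.findContours(b[2],cv2.RETR_EXTERNAL,cv2.CHAIN_APPROX_NONE)[0],key=cv2.contourArea)
    r=cv2.minAreaRect(np.array([plane(w,p,56)[:2] for p in cnt[:,0]],np.float32))
    print(col,"bridge",np.round(r[0],1),np.round(r[1],1),round(r[2],1),"cal",((np.array(r[0])-Z)@v).round(1),((np.array(r[0])-Z)@u).round(1))
E
python3 - <<'E'
from h import *
w=cam("wrist");onbed(w,"blue");print([ (o[1],plane(w,o[1],90).round(1)) for o in saddle(w,"blue") if o[0]<500]);print(ctrl.read_state()["tcp_pos"])
E
```

```text
blue bridge [ 461.2 -228.4] [43.8 45.1] 79.3 cal 0.8 21.8
[([320.1, 222.1], array([ 462. , -228.8,   90. ]))]
[ 460.37198635 -229.72665173  149.76133769]
```

Request:
send_rows:
  series:
    - [[0,0,0,0.1,0.1,-3.5,0.6],[0,0,0,0,0,-3.5,0.6],[0,0,0,0,0,-1.6,0.6],[0,0,0,0,0,-0.2,0.6],[0,0,0,0,0,0,0],[0,0,0,0,0,0,0],[0,0,0,0,0,0,0],[0,0,0,0,0,0,0]]
  grip_force: 60

```text
time_s: 19.35
tcp_pos: [461.9, -229.6, 63.0]
tool_rot: [-3.141, 0.002, 2.953]
wrist_force: [-1.3, 1.8, 7.3]
grip_width: 16.8
finger_force: 59.3
```

Request:
send_rows:
  series:
    - [[0,0,0,0,0,2.5,0],[0,0,0,0,0,5.0,0],[0,0,-0.15,0,0,5.2,0],[0,0,-0.15,2.5,1.5,0,0],[0,0,-0.15,3.5,2.1,0,0],[0,0,-0.15,3.5,2.1,0,0],[0,0,-0.15,3.5,2.1,0,0],[0,0,-0.15,3.5,2.1,0,0],[0,0,-0.15,3.5,2.1,0,0],[0,0,-0.15,2.7,1.6,0,0],[0,0,-0.053,0,0,0,0],[0,0,0,0,0,0,0],[0,0,0,0,0,0,0]]

```text
time_s: 20.98
tcp_pos: [688.1, -93.6, 189.1]
tool_rot: [3.142, 0.0, 1.701]
wrist_force: [-0.9, 1.0, -1.7]
grip_width: 16.9
finger_force: 59.1
```

```bash
python3 - <<'E'
from h import *
w=cam("wrist"); save("w5",w["frame"],None,1.25); np.save("w5.npy",w,allow_pickle=True)
s=ctrl.read_state();print(s["tcp_pos"],s["tool_rot"],s["grip_width"])
m=np.array([679,-19]);u=np.array([-.129,.992])
for k in(-135,-40,0,40,135):
    for e in(-10,10): print(k,e,proj(w,[*(m+k*u+e*np.array([.992,.129])),120]).round(0)*1.25)
E
```

```text
[688.08741093 -93.66258214 189.12140739] [3.14137060e+00 8.11829334e-05 1.70037355e+00] 16.804855280763576
-135 -10 [385. 360.]
-135 10 [416.25 360.  ]
-40 -10 [382.5  211.25]
-40 10 [417.5  211.25]
0 -10 [381.25 137.5 ]
0 10 [418.75 137.5 ]
40 -10 [380.    53.75]
40 10 [420.    53.75]
135 -10 [ 377.5 -187.5]
135 10 [ 423.75 -187.5 ]
```

View pics/w5.png

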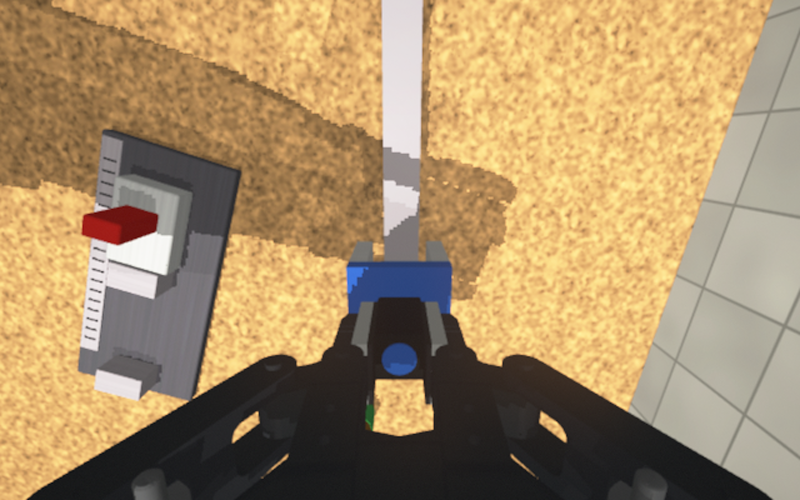

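The rail (382–421) lies centrally between blue's legs (352–373 and 426–447), within about 1 mm. Next I lower it.

Request:
send_rows:
  series:
    - [[0,0,0,0.1,0,-1.0,0],[0,0,0,0,0,-1.5,0],[0,0,0,0,0,-1.5,0],[0,0,0,0,0,-0.9,0],[0,0,0,0,0,-0.2,0],[0,0,0,0,0,0,0]]

```text
time_s: 21.78
tcp_pos: [689.4, -93.4, 138.1]
tool_rot: [3.141, 0.0, 1.7]
wrist_force: [-0.2, 0.2, -0.9]
grip_width: 16.6
finger_force: 59.1
```

Request:
send_rows:
  series:
    - [[0,0,0,0,0,-0.15,0],[0,0,0,0,0,-0.1,0],[0,0,0,0,0,-0.05,0],[0,0,0,0,0,0,0]]

```text
time_s: 22.28
tcp_pos: [689.4, -93.3, 135.1]
tool_rot: [3.141, 0.0, 1.7]
wrist_force: [-1.6, 0.3, 1.9]
grip_width: 17.1
finger_force: 59.6
```

Request:
send_rows:
  series:
    - [[0,0,0,0,0,0,0.5],[0,0,0,0,0,0,0.5],[0,0,0,0,0,4.0,0.5],[0,0,0,0,0,5.0,0.6],[0,0,0.05,-1.7,4.2,0,1],[0,0,0.05,-1.7,5.2,0,1],[0,0,0.05,-1.7,5.2,0,1],[0,0,0.05,-1.7,5.2,0,1],[0,0,0.05,-1.7,5.2,0,1],[0,0,0.05,-1.7,5.2,0,1],[0,0,0.05,-1.7,5.2,0,1],[0,0,0.027,-1.5,5.2,0,1],[0,0,0,0,0,0,1],[0,0,0,0,0,0,1]]

```text
time_s: 24.02
tcp_pos: [555.4, 312.3, 224.7]
tool_rot: [-3.142, 0.0, 2.077]
wrist_force: [0.0, -0.8, 1.3]
grip_width: 85.0
finger_force: 0.0
```

```bash
python3 - <<'E'
from h import *
w=cam("wrist"); np.save("w6.npy",w,allow_pickle=True)
for k in("yellow","green"):
    for o in saddle(w,k):print(k,o)
s=ctrl.read_state();print(s["tcp_pos"],s["tool_rot"])
w3=np.load("w3.npy",allow_pickle=True).item()
g=[[ce for st,ce,_ in blobs(c["frame"],"green",60) if st[4]<200 and 300<ce[0]+200][0] for c in(w3,w)]
print(g,tri([(w3,g[0]),(w,g[1])]))
t=cam("top"); print([(st[4],ce.round(0),plane(t,ce,128).round(0)) for st,ce,_ in blobs(t["frame"],"blue") if ce[0]<500])
E
```

```text
yellow (951, [292.0, 225.7], 'cap78', [548.8, 267.5], 'rect44', [553.8, 249.5], [44.8, 45.1], 59.1)
yellow (116, [288.0, 243.3], 'cap78', [554.2, 248.3], 'rect44', [557.9, 233.6], [13.8, 13.4], 75.6)
green (1246, [324.3, 136.6], 'cap78', [534.4, 360.6], 'rect44', [537.3, 358.0], [41.7, 42.2], 28.2)
green (117, [325.2, 140.8], 'cap78', [537.0, 357.6], 'rect44', [539.2, 355.5], [11.5, 12.4], 29.0)
[555.65852203 311.77275227 224.75195496] [-3.14149536e+00  2.07650538e-04  2.07576954e+00]
[array([449.82474227, 229.48453608]), array([325.24786325, 140.83760684])] (array([537.07291247, 357.6095791 ,  78.86890113]), [np.float64(0.10373247422865048), np.float64(0.11430205999598503)])
[(np.int32(178), array([341., 150.]), array([684., -90., 128.])), (np.int32(15), array([343., 144.]), array([700., -94., 128.]))]
```

Request:
send_rows:
  series:
    - [[0,0,0,-0.9,2.3,-3.0,0.6],[0,0,0,-0.9,2.3,-4.0,0.6],[0,0,0,0,0,-5.0,0.6],[0,0,0,0,0,-4.0,0.6],[0,0,0,0,0,-1.4,0.6],[0,0,0,0,0,0,0.6],[0,0,0,0,0,0,0],[0,0,0,0,0,0,0],[0,0,0,0,0,0,0],[0,0,0,0,0,0,0]]
  grip_force: 60

```text
time_s: 25.38
tcp_pos: [538.0, 359.0, 52.4]
tool_rot: [3.139, -0.0, 2.077]
wrist_force: [-1.0, -0.8, 7.4]
grip_width: 17.0
finger_force: 59.7
```

Request:
send_rows:
  series:
    - [[0,0,0,0,0,2.0,0],[0,0,0,0,0,4.0,0],[0,0,0,0,0,4.0,0],[0,0,0.073,-0.6,-3.4,0,0],[0,0,0.073,-0.6,-5.0,0,0],[0,0,0.073,-0.6,-5.0,0,0],[0,0,0.073,-0.6,-5.0,0,0],[0,0,0.073,-0.6,-5.0,0,0],[0,0,0.073,-0.7,-5.0,0,0],[0,0,0.073,-0.7,-5.0,0,0],[0,0,0.073,-0.7,-5.0,0,0],[0,0,0.073,-0.7,-5.0,0,0],[0,0,0.073,-0.7,-5.0,0,0],[0,0,0.073,-0.6,-5.0,0,0],[0,0,0.073,-0.5,-4.9,0,0],[0,0,0,0,0,0,0],[0,0,0,0,0,0,0]]

```text
time_s: 27.5
tcp_pos: [461.3, -224.0, 151.5]
tool_rot: [3.142, 0.0, 2.952]
wrist_force: [-0.4, -0.3, -2.5]
grip_width: 17.1
finger_force: 59.3
```

Request:
send_rows:
  series:
    - [[0,0,0,0,0,-3.0,0],[0,0,0,0,0,-3.0,0],[0,0,0,0,0,-1.8,0],[0,0,0,0,0,-0.6,0],[0,0,0,0,0,-0.2,0],[0,0,0,0,0,0,0]]

```text
time_s: 28.25
tcp_pos: [461.7, -224.2, 65.5]
tool_rot: [-3.141, 0.001, 2.953]
wrist_force: [-0.2, -0.4, -2.6]
grip_width: 17.2
finger_force: 59.3
```

Request:
send_rows:
  series:
    - [[0,0,0,0,0,-0.1,0],[0,0,0,0,0,-0.1,0],[0,0,0,0,0,0,0]]

```text
time_s: 28.62
tcp_pos: [461.8, -224.7, 64.4]
tool_rot: [-3.141, 0.002, 2.953]
wrist_force: [-4.8, 0.8, 14.2]
grip_width: 16.8
finger_force: 61.4
```

Request:
send_rows:
  series:
    - [[0,0,0,0,0,0,0.5],[0,0,0,0,0,0,0.5],[0,0,0,0,0,3.0,0.5],[0,0,0,0,0,6.0,0.6],[0,0,0,0.8,4.0,0,0.6],[0,0,0,0.8,4.0,0,0.6],[0,0,0,0.8,4.0,0,0.6],[0,0,0,0,0,0,0.6],[0,0,0,0,0,0,0.6]]

```text
time_s: 29.75
tcp_pos: [485.3, -104.6, 152.8]
tool_rot: [-3.141, 0.0, 2.953]
wrist_force: [-0.9, -0.3, -0.2]
grip_width: 51.1
finger_force: 0.0
```

```bash
python3 - <<'E'
from h import *
w=cam("wrist");onbed(w,"green")
for o in saddle(w,"red2"):print(o[0],o[1],plane(w,o[1],70)[:2])
print(ctrl.read_state()["tcp_pos"])
t=cam("top");s=cam("scene")
for k in("yellow",):
    for st,ce,_ in blobs(t["frame"],k): print("top",k,st[4],ce,plane(t,ce,44).round(0))
E
```

```text
green bridge [ 462.6 -222.7] [45.9 43.7] 79.1 cal 1.1 27.7
854 [317.7, 207.0] [ 482.60530714 -104.37715265]
[ 485.20868904 -104.96857162  152.76711724]
top yellow 221 [203.28959276 205.0678733 ] [554. 246.  44.]
```

Green stands squarely on the bed 28 mm from the anvil. Now I grip the post and close the jaw.

Request:
send_rows:
  series:
    - [[0,0,0,0,0,-4.0,0.6],[0,0,0,0,0,-4.5,0.6],[0,0,0,0,0,-1.6,0.6],[0,0,0,0,0,-0.2,0.6],[0,0,0,0,0,0,0],[0,0,0,0,0,0,0],[0,0,0,0,0,0,0],[0,0,0,-0.28,-1.47,0,0],[0,0,0,-0.28,-1.47,0,0],[0,0,0,-0.09,-0.49,0,0],[0,0,0,-0.04,-0.2,0,0],[0,0,0,-0.02,-0.1,0,0],[0,0,0,-0.02,-0.1,0,0],[0,0,0,-0.02,-0.1,0,0],[0,0,0,0,0,0,0]]

```text
time_s: 31.78
tcp_pos: [478.6, -143.8, 51.2]
tool_rot: [-3.141, 0.003, 2.953]
wrist_force: [-1.5, 1.3, 5.8]
grip_width: 14.7
finger_force: 58.6
```

Request:
send_rows:
  series:
    - [[0,0,0,-0.02,-0.1,0,0],[0,0,0,-0.02,-0.1,0,0],[0,0,0,-0.02,-0.1,0,0],[0,0,0,0,0,0,0]]

```text
time_s: 32.28
tcp_pos: [478.5, -144.3, 51.2]
tool_rot: [3.138, 0.002, 2.953]
wrist_force: [4.7, 26.3, 9.4]
grip_width: 15.1
finger_force: 59.6
```

Firm contact at 26 N. I hold it for over a second, then open and go back above the saddle.

Request:
send_rows:
  series:
    - [[0,0,0,0,0,0,0],[0,0,0,0,0,0,0],[0,0,0,0,0,0,0],[0,0,0,0,0,0,0],[0,0,0,0,0,0,0],[0,0,0,0,0,0,0],[0,0,0,0,0,0,0],[0,0,0,0,0,0,0],[0,0,0,0,0,0,0],[0,0,0,0,0,0,0],[0,0,0,0,0,0,0]]

```text
time_s: 33.65
tcp_pos: [478.5, -144.3, 51.3]
tool_rot: [3.138, 0.002, 2.954]
wrist_force: [6.6, 26.0, 9.1]
grip_width: 15.3
finger_force: 59.6
```

Request:
send_rows:
  series:
    - [[0,0,0,0.13,0.67,0,0],[0,0,0,0.28,1.47,0,0],[0,0,0,0.26,1.37,0,0],[0,0,0,0.1,0.57,0,0],[0,0,0,0,0,0,0],[0,0,0,0,0,0,0.5],[0,0,0,0,0,0,0.5],[0,0,0,0,0,4.0,0.5],[0,0,0,0,0,6.0,0.6],[0,0,0,-0.78,-4.1,0,0.6],[0,0,0,-0.78,-4.1,0,0.6],[0,0,0,-0.78,-4.1,0,0.6],[0,0,0,0,0,0,0.6],[0,0,0,0,0,0,0.6]]

```text
time_s: 35.4
tcp_pos: [461.4, -228.6, 149.7]
tool_rot: [3.141, -0.0, 2.952]
wrist_force: [-0.4, 0.0, -0.5]
grip_width: 51.4
finger_force: 0.0
```

```bash
python3 - <<'E'
from h import *
w=cam("wrist");onbed(w,"green");print([ (o[1],plane(w,o[1],90).round(1)) for o in saddle(w,"green") if o[0]<500]);print(ctrl.read_state()["tcp_pos"])
E
```

```text
green bridge [ 460.2 -224.5] [34.8 38. ] 79.1 cal -0.9 25.5
[]
[ 461.58198272 -228.20562629  149.75106923]
```

Request:
send_rows:
  series:
    - [[0,0,0,0.05,-0.05,-3.5,0.6],[0,0,0,0,0,-3.5,0.6],[0,0,0,0,0,-1.5,0.6],[0,0,0,0,0,-0.2,0.6],[0,0,0,0,0,0,0],[0,0,0,0,0,0,0],[0,0,0,0,0,0,0],[0,0,0,0,0,0,0]]

```text
time_s: 36.45
tcp_pos: [462.6, -229.7, 64.0]
tool_rot: [-3.141, 0.002, 2.953]
wrist_force: [0.0, 1.3, 6.5]
grip_width: 17.1
finger_force: 59.2
```

Request:
send_rows:
  series:
    - [[0,0,0,0,0,2.5,0],[0,0,0,0,0,5.0,0],[0,0,-0.15,0,0,5.1,0],[0,0,-0.15,1.5,1.8,0,0],[0,0,-0.15,2.5,3.1,0,0],[0,0,-0.15,2.5,3.1,0,0],[0,0,-0.15,2.5,3.1,0,0],[0,0,-0.15,2.5,3.1,0,0],[0,0,-0.15,2.5,3.1,0,0],[0,0,-0.15,2.0,2.5,0,0],[0,0,-0.053,1.0,1.3,0,0],[0,0,0,0,0,0,0],[0,0,0,0,0,0,0]]

```text
time_s: 38.08
tcp_pos: [631.6, -18.9, 188.8]
tool_rot: [-3.141, 0.0, 1.701]
wrist_force: [0.7, -0.7, -2.5]
grip_width: 16.2
finger_force: 59.0
```

```bash
python3 - <<'E'
from h import *
w=cam("wrist"); save("w7",w["frame"],None,1.25)
s=ctrl.read_state();print(s["tcp_pos"],s["tool_rot"],s["grip_width"])
E
```

```text
[631.58639249 -19.07182779 188.93522583] [-3.14147665e+00  6.92691686e-05  1.70018520e+00] 16.96691142724553
```

View pics/w7.png

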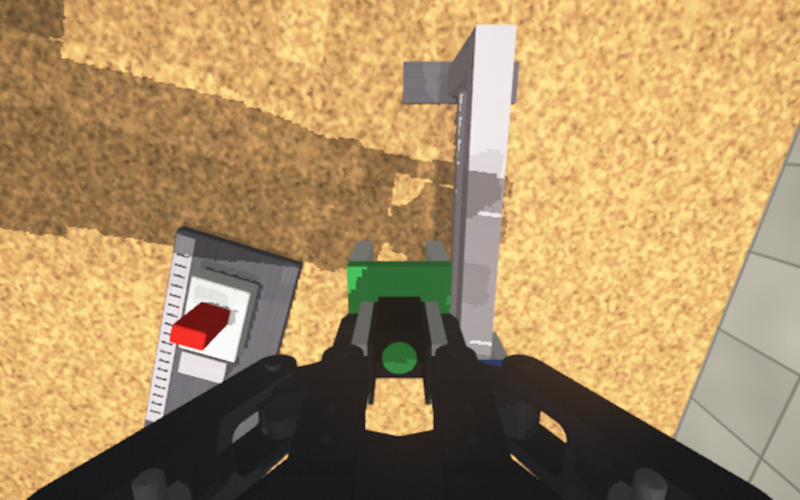

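Green (bridge 348–452) is still about 48 mm short of the rail (465–515), because my x sum was off. I'm correcting it before lowering.

Request:
send_rows:
  series:
    - [[0,0,0,2.4,0,0.2,0],[0,0,0,2.4,0,0,0],[0,0,0,0,0,0,0],[0,0,0,0,0,0,0]]

```text
time_s: 38.62
tcp_pos: [679.4, -18.8, 190.7]
tool_rot: [-3.141, -0.0, 1.7]
wrist_force: [0.5, 0.4, -1.8]
grip_width: 16.5
finger_force: 59.5
```

```bash
python3 - <<'E'
from h import *
w=cam("wrist");f=w["frame"];h=cv2.cvtColor(f,cv2.COLOR_RGB2HSV)
s=ctrl.read_state();print(s["tcp_pos"],s["tool_rot"])
for r in(60,90,120,150,170,185,200):
    c=np.where(h[r,250:400,1]<70)[0]+250; sp=np.split(c,np.where(np.diff(c)>2)[0]+1); print(r,[(int(a[0]),int(a[-1])) for a in sp if len(a)>4])
m=np.array([679.6,-19]);u=np.array([-.129,.992]);n=np.array([.992,.129])
for k in(20,50): print([proj(w,[*(m+k*u+e*n),120]).round(1).tolist() for e in(-10,10)])
E
```

```text
[679.36379597 -18.72591206 190.89256036] [-3.14130485e+00 -2.65875711e-06  1.69963657e+00]
60 [(274, 364)]
90 [(305, 335)]
120 [(305, 334)]
150 [(305, 333)]
170 [(305, 333)]
185 [(306, 333)]
200 [(283, 297), (307, 333), (341, 355)]
[[305.9, 189.8], [333.5, 189.8]]
[[305.3, 147.8], [334.0, 147.8]]
```

Request:
send_rows:
  series:
    - [[0,0,0,0,0,-1.0,0],[0,0,0,0,0,-1.5,0],[0,0,0,0,0,-1.5,0],[0,0,0,0,0,-0.9,0],[0,0,0,0,0,-0.2,0],[0,0,0,0,0,-0.15,0],[0,0,0,0,0,0,0]]

```text
time_s: 39.55
tcp_pos: [680.2, -18.3, 138.7]
tool_rot: [3.141, 0.0, 1.7]
wrist_force: [0.4, -0.5, -2.0]
grip_width: 16.8
finger_force: 59.6
```

Request:
send_rows:
  series:
    - [[0,0,0,0,0,-0.15,0],[0,0,0,0,0,-0.1,0],[0,0,0,0,0,-0.05,0],[0,0,0,0,0,0,0]]

```text
time_s: 40.05
tcp_pos: [680.1, -18.3, 136.1]
tool_rot: [3.141, 0.0, 1.7]
wrist_force: [-4.0, 0.9, 6.2]
grip_width: 17.1
finger_force: 60.6
```

Request:
send_rows:
  series:
    - [[0,0,0,0,0,0,0.5],[0,0,0,0,0,0,0.5],[0,0,0,0,0,4.0,0.5],[0,0,0,0,0,5.0,0.6],[0,0,-0.11,-2.5,3.7,0,1],[0,0,-0.11,-2.5,3.7,0,1],[0,0,-0.11,-2.5,3.7,0,1],[0,0,-0.11,-2.5,3.7,0,1],[0,0,-0.11,-2.5,3.7,0,1],[0,0,-0.12,-2.7,3.7,0,1],[0,0,0,0,0,0,1],[0,0,0,0,0,0,1]]

```text
time_s: 41.55
tcp_pos: [528.3, 203.4, 225.3]
tool_rot: [3.141, -0.0, 1.031]
wrist_force: [0.8, -0.3, 0.6]
grip_width: 85.3
finger_force: 0.0
```

```bash
python3 - <<'E'
from h import *
w=cam("wrist"); np.save("w8.npy",w,allow_pickle=True)
for o in saddle(w,"yellow"):print(o)
s=ctrl.read_state();print(s["tcp_pos"],s["tool_rot"])
sc=cam("scene"); t=cam("top")
a=cv2.resize(sc["frame"][170:270,290:410],(480,400),interpolation=cv2.INTER_CUBIC)
b=cv2.resize(t["frame"][130:190,250:375],(320,154),interpolation=cv2.INTER_CUBIC)
b=cv2.copyMakeBorder(b,0,246,0,0,cv2.BORDER_CONSTANT);save("hung",np.hstack([a,b]))
E
```

```text
(1412, [318.9, 133.2], 'cap78', [555.8, 251.1], 'rect44', [554.2, 248.5], [42.8, 43.7], 59.0)
(147, [318.9, 136.7], 'cap78', [554.2, 248.4], 'rect44', [553.2, 246.6], [13.3, 12.6], 59.0)
[528.47625386 203.00097646 225.23500608] [3.14143666e+00 1.99160504e-05 1.03016940e+00]
```

View pics/hung.png

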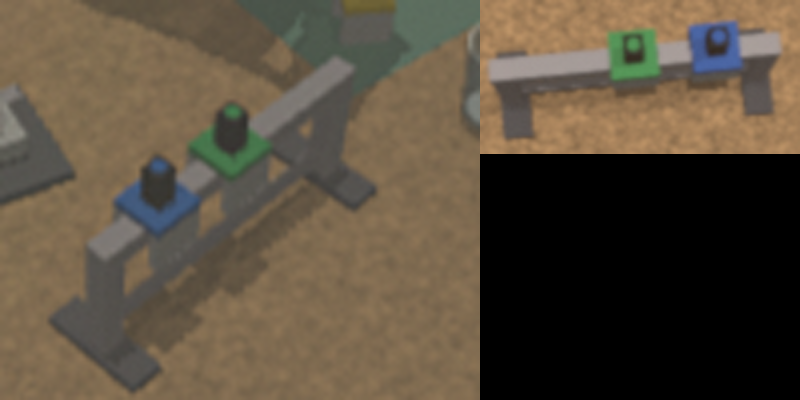

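Blue (at 158,200) and green (at 232,145) sit astride the rail, upright and fully down. Yellow is still at (554.2, 248.4), so I pick it up next.

Request:
send_rows:
  series:
    - [[0,0,0,1.28,2.27,-3.0,0.6],[0,0,0,1.28,2.27,-4.0,0.6],[0,0,0,0,0,-5.0,0.6],[0,0,0,0,0,-4.0,0.6],[0,0,0,0,0,-1.5,0.6],[0,0,0,0,0,0,0.6],[0,0,0,0,0,0,0],[0,0,0,0,0,0,0],[0,0,0,0,0,0,0],[0,0,0,0,0,0,0]]

```text
time_s: 42.95
tcp_pos: [554.3, 249.3, 51.9]
tool_rot: [3.14, -0.002, 1.03]
wrist_force: [0.1, 0.2, 7.3]
grip_width: 16.8
finger_force: 59.0
```

Request:
send_rows:
  series:
    - [[0,0,0,0,0,2.0,0],[0,0,0,0,0,4.0,0],[0,0,0,0,0,4.3,0],[0,0,0.137,-0.66,-3.38,0,0],[0,0,0.137,-0.66,-3.38,0,0],[0,0,0.137,-0.66,-3.38,0,0],[0,0,0.137,-0.66,-3.38,0,0],[0,0,0.137,-0.66,-3.38,0,0],[0,0,0.137,-0.66,-3.38,0,0],[0,0,0.137,-0.66,-3.38,0,0],[0,0,0.137,-0.66,-3.38,0,0],[0,0,0.137,-0.66,-3.38,0,0],[0,0,0.137,-0.66,-3.38,0,0],[0,0,0.137,-0.66,-3.38,0,0],[0,0,0.137,-0.66,-3.38,0,0],[0,0,0.137,-0.66,-3.38,0,0],[0,0,0.137,-0.7,-3.38,0,0],[0,0,0,0,0,0,0],[0,0,0,0,0,0,0]]

```text
time_s: 45.32
tcp_pos: [460.8, -223.9, 154.0]
tool_rot: [-3.142, 0.001, 2.946]
wrist_force: [-0.8, 0.1, -2.9]
grip_width: 17.0
finger_force: 59.2
```

Request:
send_rows:
  series:
    - [[0,0,0.007,0.05,0,-3.0,0],[0,0,0,0,0,-3.0,0],[0,0,0,0,0,-2.1,0],[0,0,0,0,0,-0.6,0],[0,0,0,0,0,-0.2,0],[0,0,0,0,0,0,0]]

```text
time_s: 46.08
tcp_pos: [461.7, -224.1, 65.1]
tool_rot: [-3.141, 0.001, 2.955]
wrist_force: [0.2, -0.2, -1.2]
grip_width: 17.1
finger_force: 59.2
```

Request:
send_rows:
  series:
    - [[0,0,0,0,0,-0.1,0],[0,0,0,0,0,-0.05,0],[0,0,0,0,0,0,0]]

```text
time_s: 46.45
tcp_pos: [461.8, -224.3, 63.8]
tool_rot: [-3.141, 0.002, 2.955]
wrist_force: [-0.4, 3.4, 7.2]
grip_width: 16.6
finger_force: 60.8
```

Request:
send_rows:
  series:
    - [[0,0,0,0,0,0,0.5],[0,0,0,0,0,0,0.5],[0,0,0,0,0,3.0,0.5],[0,0,0,0,0,6.0,0.6],[0,0,0,0.8,4.0,0,0.6],[0,0,0,0.8,4.0,0,0.6],[0,0,0,0.8,4.0,0,0.6],[0,0,0,0,0,0,0.6],[0,0,0,0,0,0,0.6]]

```text
time_s: 47.58
tcp_pos: [485.3, -104.4, 152.8]
tool_rot: [-3.141, 0.0, 2.955]
wrist_force: [0.2, -0.3, 0.5]
grip_width: 51.2
finger_force: 0.0
```

```bash
python3 - <<'E'
from h import *
w=cam("wrist");onbed(w,"yellow")
for o in saddle(w,"red2"):print(o[0],o[1],plane(w,o[1],70)[:2])
print(ctrl.read_state()["tcp_pos"])
E
```

```text
yellow bridge [ 462.1 -221.7] [46.7 45.4] 79.3 cal 0.5 28.6
851 [317.6, 207.0] [ 482.57531169 -104.28216292]
[ 485.2143907  -104.79799892  152.77303142]
```

Request:
send_rows:
  series:
    - [[0,0,0,0,0,-4.0,0.6],[0,0,0,0,0,-4.5,0.6],[0,0,0,0,0,-1.6,0.6],[0,0,0,0,0,-0.2,0.6],[0,0,0,0,0,0,0],[0,0,0,0,0,0,0],[0,0,0,0,0,0,0],[0,0,0,-0.28,-1.47,0,0],[0,0,0,-0.28,-1.47,0,0],[0,0,0,-0.09,-0.49,0,0],[0,0,0,-0.04,-0.2,0,0],[0,0,0,-0.02,-0.1,0,0],[0,0,0,-0.02,-0.1,0,0],[0,0,0,-0.02,-0.1,0,0],[0,0,0,0,0,0,0]]

```text
time_s: 49.5
tcp_pos: [478.6, -143.6, 51.2]
tool_rot: [-3.141, 0.003, 2.955]
wrist_force: [-0.8, 1.1, 5.6]
grip_width: 15.0
finger_force: 58.7
```

Request:
send_rows:
  series:
    - [[0,0,0,-0.02,-0.1,0,0],[0,0,0,-0.02,-0.1,0,0],[0,0,0,-0.02,-0.1,0,0],[0,0,0,0,0,0,0]]

```text
time_s: 50.0
tcp_pos: [478.5, -144.3, 51.2]
tool_rot: [3.139, 0.002, 2.955]
wrist_force: [4.7, 23.2, 8.9]
grip_width: 15.3
finger_force: 59.5
```

Request:
send_rows:
  series:
    - [[0,0,0,-0.01,-0.04,0,0],[0,0,0,0,0,0,0],[0,0,0,0,0,0,0],[0,0,0,0,0,0,0],[0,0,0,0,0,0,0],[0,0,0,0,0,0,0],[0,0,0,0,0,0,0],[0,0,0,0,0,0,0],[0,0,0,0,0,0,0],[0,0,0,0,0,0,0],[0,0,0,0,0,0,0],[0,0,0,0,0,0,0]]

```text
time_s: 51.5
tcp_pos: [478.4, -144.3, 51.2]
tool_rot: [3.138, 0.002, 2.955]
wrist_force: [6.0, 28.0, 9.1]
grip_width: 15.0
finger_force: 59.6
```

Request:
send_rows:
  series:
    - [[0,0,0,0.13,0.67,0,0],[0,0,0,0.28,1.47,0,0],[0,0,0,0.26,1.37,0,0],[0,0,0,0.1,0.57,0,0],[0,0,0,0,0,0,0],[0,0,0,0,0,0,0.5],[0,0,0,0,0,0,0.5],[0,0,0,0,0,4.0,0.5],[0,0,0,0,0,6.0,0.6],[0,0,0,-0.78,-4.1,0,0.6],[0,0,0,-0.78,-4.1,0,0.6],[0,0,0,-0.78,-4.1,0,0.6],[0,0,0,0,0,0,0.6],[0,0,0,0,0,0,0.6]]

```text
time_s: 53.25
tcp_pos: [461.3, -228.8, 149.7]
tool_rot: [3.141, -0.0, 2.954]
wrist_force: [0.8, 0.1, 0.1]
grip_width: 51.6
finger_force: 0.0
```

```bash
python3 - <<'E'
from h import *
w=cam("wrist");onbed(w,"yellow");print(ctrl.read_state()["tcp_pos"])
t=cam("top")
for k in("blue","green","yellow"):print(k,[(int(st[4]),ce.round(0).tolist()) for st,ce,_ in blobs(t["frame"],k,40) if ce[0]<500])
E
```

```text
yellow bridge [ 461.3 -228.4] [44.  44.9] 79.2 cal 0.9 21.8
[ 461.46709818 -228.42074245  149.75169981]
blue [(185, [340.0, 151.0])]
green []
yellow []
```

Request:
send_rows:
  series:
    - [[0,0,0,0,0,-3.5,0.6],[0,0,0,0,0,-3.5,0.6],[0,0,0,0,0,-1.5,0.6],[0,0,0,0,0,-0.2,0.6],[0,0,0,0,0,0,0],[0,0,0,0,0,0,0],[0,0,0,0,0,0,0],[0,0,0,0,0,0,0]]

```text
time_s: 54.35
tcp_pos: [461.9, -229.4, 64.0]
tool_rot: [-3.141, 0.002, 2.955]
wrist_force: [-1.3, 1.1, 7.0]
grip_width: 17.4
finger_force: 58.8
```

Request:
send_rows:
  series:
    - [[0,0,0,0,0,2.5,0],[0,0,0,0,0,5.0,0],[0,0,0,0,0,5.1,0],[0,0,-0.13,1.0,3.0,0,0],[0,0,-0.13,1.0,4.2,0,0],[0,0,-0.13,1.0,4.2,0,0],[0,0,-0.13,1.0,4.2,0,0],[0,0,-0.13,1.0,4.2,0,0],[0,0,-0.13,1.0,4.2,0,0],[0,0,-0.13,3.6,1.2,0,0],[0,0,-0.13,3.8,1.1,0,0],[0,0,-0.13,3.8,1.1,0,0],[0,0,-0.085,3.6,1.1,0,0],[0,0,0,0,0,0,0],[0,0,0,0,0,0,0]]

```text
time_s: 56.22
tcp_pos: [668.9, 55.8, 188.6]
tool_rot: [-3.141, -0.0, 1.701]
wrist_force: [-0.2, 0.3, -2.2]
grip_width: 16.5
finger_force: 59.7
```

```bash
python3 - <<'E'
from h import *
w=cam("wrist"); save("w9",w["frame"],None,1.25);f=w["frame"];h=cv2.cvtColor(f,cv2.COLOR_RGB2HSV)
s=ctrl.read_state();print(s["tcp_pos"],s["tool_rot"])
for r in(120,150,170,185,195,200,205):
    c=np.where(h[r,250:400,1]<70)[0]+250; sp=np.split(c,np.where(np.diff(c)>2)[0]+1); print(r,[(int(a[0]),int(a[-1])) for a in sp if len(a)>4])
m=np.array([679.6,-19]);u=np.array([-.129,.992]);n=np.array([.992,.129])
for k in(95,125): print([proj(w,[*(m+k*u+e*n),120]).round(1).tolist() for e in(-10,10)])
E
```

```text
[668.80791064  55.73244464 188.93549515] [-3.14124969e+00  1.14134957e-05  1.70030477e+00]
120 []
150 [(278, 362)]
170 [(307, 335)]
185 [(307, 334)]
195 [(285, 297), (308, 334), (341, 353)]
200 [(283, 297), (308, 334), (341, 355)]
205 [(281, 297), (308, 334), (341, 357)]
[[306.9, 191.0], [334.8, 191.0]]
[[306.3, 148.7], [335.4, 148.6]]
```

View pics/w9.png

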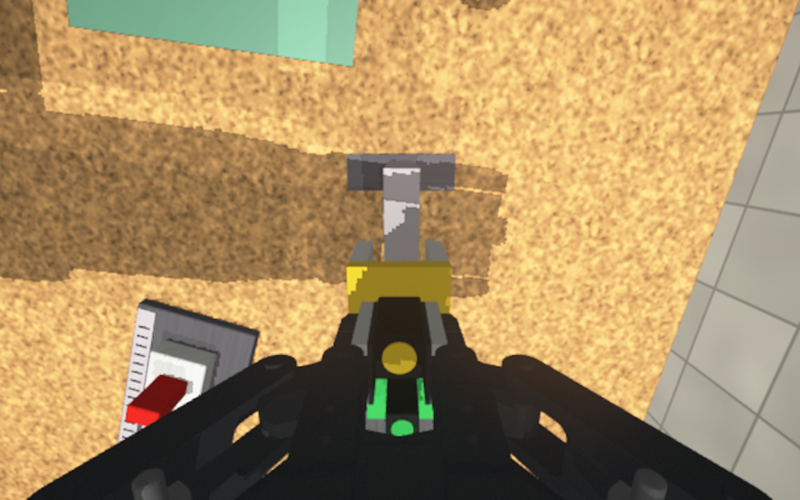

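Yellow's legs (gap 297–341) straddle the rail (308–334), clear of the end post. I lower it with a 1 mm shift.

Request:
send_rows:
  series:
    - [[0,0,0,0.1,0,-1.0,0],[0,0,0,0,0,-1.5,0],[0,0,0,0,0,-1.5,0],[0,0,0,0,0,-0.7,0],[0,0,0,0,0,-0.2,0],[0,0,0,0,0,-0.15,0],[0,0,0,0,0,0,0]]

```text
time_s: 57.15
tcp_pos: [670.5, 56.0, 138.6]
tool_rot: [3.141, 0.0, 1.7]
wrist_force: [-0.3, 0.3, -2.8]
grip_width: 17.0
finger_force: 59.7
```

Request:
send_rows:
  series:
    - [[0,0,0,0,0,-0.1,0],[0,0,0,0,0,-0.1,0],[0,0,0,0,0,0,0]]

```text
time_s: 57.52
tcp_pos: [670.4, 56.0, 136.2]
tool_rot: [-3.142, -0.0, 1.7]
wrist_force: [0.4, 0.1, -2.5]
grip_width: 16.8
finger_force: 59.7
```

Request:
send_rows:
  series:
    - [[0,0,0,0,0,-0.05,0],[0,0,0,0,0,-0.05,0],[0,0,0,0,0,0,0]]

```text
time_s: 57.9
tcp_pos: [670.5, 56.0, 136.0]
tool_rot: [3.141, 0.0, 1.7]
wrist_force: [-3.7, -0.1, 5.9]
grip_width: 16.8
finger_force: 60.8
```

Request:
send_rows:
  series:
    - [[0,0,0,0,0,0,0.5],[0,0,0,0,0,0,0.5],[0,0,0,0,0,4.0,0.5],[0,0,0,0,0,5.0,0.6],[0,0,0.14,-2.05,-1.8,0,0.6],[0,0,0.14,-2.05,-1.8,0,0.6],[0,0,0.14,-2.05,-1.8,0,0.6],[0,0,0.14,-2.05,-1.8,0,0.6],[0,0,0.14,-2.05,-1.8,0,0.6],[0,0,0.14,-2.05,-1.8,0,0.6],[0,0,0.14,-2.05,-1.8,0,0.6],[0,0,0.14,-2.05,-1.8,0,0.6],[0,0,0.133,-2.1,-1.7,0,0.6],[0,0,0,0,0,0,0.6],[0,0,0,0,0,0,0.6]]

```text
time_s: 59.78
tcp_pos: [485.8, -104.9, 225.4]
tool_rot: [3.142, 0.0, 2.951]
wrist_force: [0.2, -0.1, 0.8]
grip_width: 51.4
finger_force: 0.0
```

```bash
python3 - <<'E'
from h import *
w=cam("wrist");s=cam("scene");t=cam("top")
for o in saddle(w,"red2"):print(o[0],o[1],plane(w,o[1],70)[:2])
print(ctrl.read_state()["tcp_pos"],ctrl.read_state()["tool_rot"])
a=cv2.resize(s["frame"][140:290,180:440],(780,450),interpolation=cv2.INTER_CUBIC)
b=cv2.resize(t["frame"][130:176,180:440],(780,138),interpolation=cv2.INTER_CUBIC)
save("hung2",np.vstack([a,b]))
E
```

```text
468 [318.1, 185.8] [ 482.82861583 -104.48338172]
[ 485.78005521 -104.6292526   225.14109019] [ 3.14153098e+00 -1.32188134e-04  2.95257985e+00]
```

View pics/hung2.png

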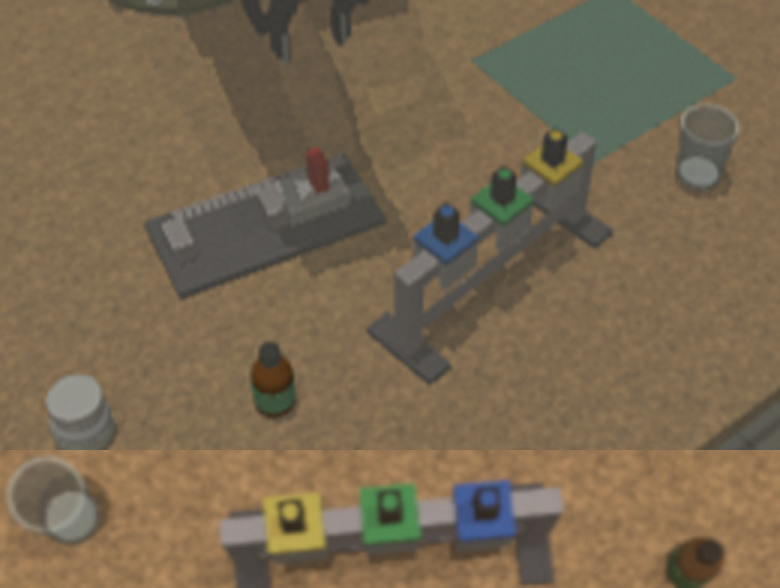

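All three saddles hang upright on the rail at (445,235), (503,200) and (553,160), and the bystanders are undisturbed. Now I shut the jaw.

Request:
send_rows:
  series:
    - [[0,0,0,0,0,-5.0,0.6],[0,0,0,0,0,-5.0,0.6],[0,0,0,0,0,-5.0,0.6],[0,0,0,0,0,-2.3,0.6],[0,0,0,0,0,-0.2,0.6],[0,0,0,0,0,0,0],[0,0,0,0,0,0,0],[0,0,0,0,0,0,0],[0,0,0,-0.28,-1.47,0,0],[0,0,0,-0.37,-1.96,0,0],[0,0,0,-0.37,-1.96,0,0],[0,0,0,-0.37,-1.96,0,0],[0,0,0,-0.06,-0.29,0,0],[0,0,0,-0.04,-0.2,0,0],[0,0,0,0,0,0,0]]

```text
time_s: 61.8
tcp_pos: [471.3, -183.8, 51.6]
tool_rot: [-3.141, 0.003, 2.953]
wrist_force: [-0.5, -0.9, 7.7]
grip_width: 14.7
finger_force: 59.1
```

Request:
send_rows:
  series:
    - [[0,0,0,-0.02,-0.15,0,0],[0,0,0,-0.02,-0.15,0,0],[0,0,0,-0.02,-0.15,0,0],[0,0,0,0,0,0,0]]

```text
time_s: 62.3
tcp_pos: [470.6, -187.5, 51.6]
tool_rot: [3.141, 0.002, 2.953]
wrist_force: [-0.8, 6.0, 9.8]
grip_width: 14.7
finger_force: 59.7
```

Request:
send_rows:
  series:
    - [[0,0,0,-0.02,-0.1,0,0],[0,0,0,0,0,0,0],[0,0,0,0,0,0,0],[0,0,0,0,0,0,0.5],[0,0,0,0,0,0,0.5],[0,0,0,0,0,0,0.5],[0,0,0,0,0,3.0,0.5],[0,0,0,0,0,6.0,0.6],[0,0,0,-2.0,3.0,5.0,0.6],[0,0,0,-2.0,5.0,2.0,0.6],[0,0,0,0,5.0,0,0.6],[0,0,0,0,0,0,0.6],[0,0,0,0,0,0,0.6]]

```text
time_s: 63.92
tcp_pos: [429.7, -59.2, 210.3]
tool_rot: [-3.141, -0.0, 2.953]
wrist_force: [-0.0, -0.1, 0.5]
grip_width: 51.0
finger_force: 0.0
```

```bash
python3 - <<'E'
from h import *
w=cam("wrist");t=cam("top");s=cam("scene")
save("end",np.vstack([w["frame"][:, :],cv2.resize(t["frame"][130:280,130:490],(640,200))[:, :]]),None,.99)
print(ctrl.read_state()["tcp_pos"])
E
```

```text
[429.69611321 -59.78582977 210.03988729]
```

View pics/end.png

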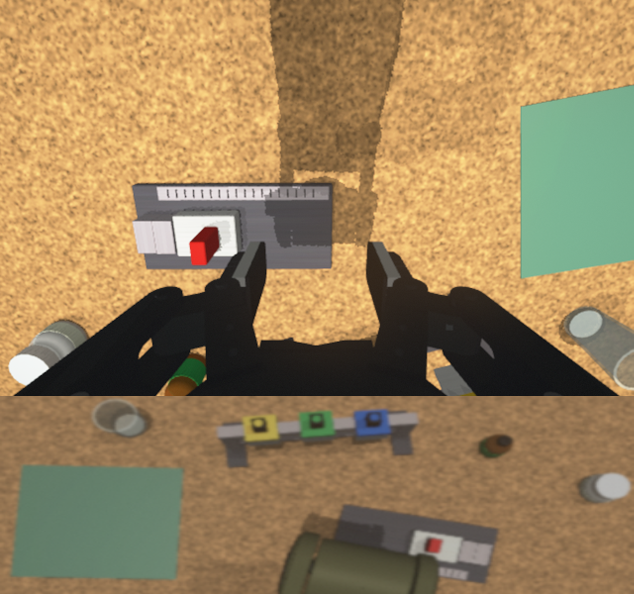

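The jaws are shut (anvil and jaw touch at 135–172, 237), all three saddles hang on the rail, and the bystanders stand where they were.

```bash
python3 -c "
from plant import ctrl
print(ctrl.close_job())"
```

```text
the job is handed in; nothing more can be done
None
```

The blue, green and yellow saddles were each gauged at about 26–28 N for over a second and hung on the rail in that order (there was no red one); the caliper's jaws are shut, the bottle, beaker and jar were not disturbed, and the job was handed in at about 64 s, though the hand-in gave no verdict.

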